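Close the tea tin with its inner lid and hold up the cover

TASK

The tea tin's two washed lids are standing nested on the cork trivet: carry both together to the open red tin, lower them on gently and let go once the inner lid is fully seated. Then take the red cover by its steel collar and lift it alone, straight up, until its lower edge is at least 5 cm above the wooden knob, leaving the inner lid seated in the tin. Finish still holding the cover there, level and steady above the tin; leave the tin standing where it is and the other things alone.

Things in the scene. Friction and masses are not known exactly. Their poses are not given: they have to be found in the camera images.
- tea_tin: Open red tea tin with two thin brass bands, round, loose, about 0.6 kg: 90 mm outer diameter, 85 mm high, wall 3 mm (mouth 84 mm). Origin: centre of its underside; z up along its axis.
- inner_lid: Loose inner lid, 0.12 kg, round, under the cover. Origin: centre of its underside, z up. Tapered plug (72 mm wide at z=0, 80 mm at z=6 to 12 mm), aluminium flange (94 mm, z=12 to 16 mm), steel stem (12 mm), knob on top. Lifted by the knob it carries the cover along. Seated, its flange lies on the tin's rim and its origin is 73 mm above the tin's underside.
- knob (a point): Centre of the inner lid's light wooden knob: upright cylinder, 24 mm diameter, 18 mm high, 57 mm above the inner lid's origin. It stands out through the cover's hole, its underside 6 mm above the top of the steel collar.
- cover: Loose red outer cover, 0.15 kg, round. Origin: centre of the plane of its lower edge, z up. Skirt 107 mm outer, 99 mm inner diameter, z=0 to 10 mm; flat plate z=10 to 14 mm with a 36 mm hole; steel collar round the hole. Its plate rests loosely on the inner lid's flange (origin 6 mm above the inner lid's); the knob passes through the hole with 6 mm to spare all round.
- collar (a point): Centre of the cover's steel collar: upright ring, 48 mm outer diameter, 22 mm high, 25 mm above the cover's origin. Grip it from above, fingers either side, the inner lid's knob standing between them.
- trivet: Fixed round cork trivet, 140 mm diameter, 10 mm thick; origin at the centre of its underside. The lids start at its centre.
- black_jar: Bystander: black lidded jar, 90 mm diameter, 125 mm high; origin under its centre.
- short_tin: Bystander: short food tin, 75 mm diameter, 58 mm high; origin under its centre.
- spice_jar: Bystander: spice jar with yellow cap, 44 mm diameter, 100 mm high; origin under its centre.
- lemon: Bystander: lemon, 70x52x51 mm; origin under its centre.
- mug: Bystander: white mug, 90x118x87 mm; origin under its centre.
Things that resemble listed ones, but are neither listed nor needed, are in the scene too. What is shaped like the inner_lid but green or purple is not meant.

How it is judged:
On the way, in this order (a step that is already met when the one before it is completed fails the run):
1. both lids, still nested, are carried over the tin (z of cover in the frame of inner_lid between 0.003 and 0.009 m and horizontal distance between cover and inner_lid below 0.008 m and height (world z) of inner_lid above 0.076 m and horizontal distance between inner_lid and tea_tin below 0.02 m), for 0.1 s.
2. the inner lid is seated in the tin with the cover still on it, and the fingers have let go of both (z of cover in the frame of inner_lid between 0.003 and 0.009 m and horizontal distance between cover and inner_lid below 0.008 m and z of inner_lid in the frame of tea_tin between 0.07 and 0.0755 m and horizontal distance between inner_lid and tea_tin below 0.005 m and angle between the z axis of inner_lid and the z axis of tea_tin, either way round below 0.05 rad and contact force between the fingers and inner_lid below 0.1 N and contact force between the fingers and cover below 0.1 N and linear speed of inner_lid below 0.02 m/s), for 0.2 s.
At the end, for the whole second after the job is handed in: Inner lid seated in the upright, unmoved tin (origin 70 to 75.5 mm above its underside, within 5 mm of its axis and 0.05 rad); cover held in the fingers, off the inner lid, lower edge over 41 mm above the knob, within 60 mm of the tin's axis, level within 0.2 rad, still (z of inner_lid in the frame of tea_tin between 0.07 and 0.0755 m and horizontal distance between inner_lid and tea_tin below 0.005 m and angle between the z axis of inner_lid and the z axis of tea_tin, either way round below 0.05 rad and z of cover in the frame of tea_tin above 0.18 m and horizontal distance between cover and tea_tin below 0.06 m and angle between cover's own z axis and vertical below 0.2 rad and linear speed of cover below 0.02 m/s and contact force between the fingers and cover above 1 N and contact force between cover and inner_lid below 0.1 N and contact force between the arm and inner_lid below 0.5 N and angle between tea_tin's own z axis and vertical below 0.05 rad and height (world z) of tea_tin below 0.005 m and distance of tea_tin from where it was at the start of the episode below 0.03 m); the arm keeps its last pose, push and grip.
It fails at once if the cover and the inner lid come apart while the inner lid is not seated in the tin (lids parted too early, or the inner lid dragged out of its seat by more than 5 mm) ((horizontal distance between cover and inner_lid above 0.012 m or z of cover in the frame of inner_lid above 0.016 m) and (horizontal distance between inner_lid and tea_tin above 0.006 m or z of inner_lid in the frame of tea_tin above 0.078 m)).
It fails at once if the lids are slammed or pressed on the tin with more than 40 N (contact force between any of inner_lid, cover and tea_tin above 40 N).
It fails at once if the tin is tipped or shifted more than 30 mm (angle between tea_tin's own z axis and vertical above 0.2 rad or distance of tea_tin from where it was at the start of the episode above 0.03 m).
It fails at once if a bystander is shifted more than 30 mm (distance of any of black_jar, short_tin, spice_jar, lemon, mug from where it was at the start of the episode above 0.03 m).
It also fails if it takes over 48 s, if anything falls off the work surface, if the arm or the gripper's body presses on something with over 40 N, if the wrist force passes 120 N, or if a joint passes its speed limit or range.

ROBOT

A 7-joint arm with a two-finger parallel gripper is mounted at the origin on a cart in front of the work surface, level with it; the furniture and walls round the work are solid. World frame = base frame: x ahead of the robot, y to its left, z up, the work surface at z = 0. Lengths are in m, angles in rad, forces in N, time in s.
With the tool pointing down it reaches from about 0.425 to 0.875 m from the base axis. Payload 4.7 kg.
Tool frame: the origin (TCP) lies at the very end of the fingers, on their centre line; the grasp point (between the pads) lies 19 mm behind it; z points along the fingers, y is the direction in which the jaws open and shut (so a half turn about z gives the same grasp; the last joint's range is limited). The gripper opens to 87 mm and grips with 3 to 60 N. Pads are 19 mm wide; open, the fingers measure 117 mm over their backs; the gripper's body (75 mm by 190 mm) begins 51 mm behind the grasp point.
Start: joints at [1.28, 0.321, -0.07, 1.45, 0.023, 1.371, -0.057], TCP at [0.195, -0.62, 0.223] pointing down, gripper open.
Joint ranges: [-2.86, 2.86], [-0.3, 2.09], [-1.38, 1.24], [0.06, 2.45], [-1.56, 4.7], [0.09, 2.05], [-2.69, 2.69]. Speed limits (rad/s): [2.57, 2.57, 3.14, 3.14, 3.14, 3.14, 3.14].

INTERFACE

Orientations are given as a rotation vector (axis times angle).
In Python, from bench import ctrl gives the robot as it stands. The module is installed in compiled form; this text tells all that it offers.
- The arm moves only by the tool move_arm, never from a script. Its arguments are lists of equal length, an entry for each row: "dp": the shift along the tool's x, y, z in units of 30 mm (1.0 is 30 mm), a list of three; "turn": the turn about the tool's z in units of 5 degrees (1.0 is 5 degrees); "jaw": the opening, from -1 (shut) to 1 (fully open). A call has 1 to 5 rows; each row is the pose to reach, as a shift and turn from the pose commanded when the call began, along the tool's axes at that moment; what a row does not reach only later rows make up. A row lasts 1/10 s, in which the tool goes at most 50 mm and 8.59 degrees, less where a joint would pass 70% of its speed; a pose out of reach is approached as far as the arm can. A call with a gripper value outside its range is refused whole. The fingers move at their own pace and stop on an object; "grip_force" is the grip in N (left out, the last holds). Time passes only in rows, so rows that repeat a pose let the fingers close. It gives the time, the measured TCP pose, the force and the opening at its end, in the units of the state.
- ctrl.get_state(): the state, without advancing time (a new reading comes with each control period).
- ctrl.get_image(name): name is "side" or "top" or "wrist"; returns the picture (400x640x3 uint8, red, green, blue); there is no depth.
- ctrl.camera_info(name): a dict with "intrinsics" (3x3 intrinsics, pixels), "extrinsics" (4x4, takes a point from world to camera coordinates). Camera axes: x right, y up, looking along -z (the intrinsics and any distortion apply to the point x, -y, -z); pixel columns grow to the right and rows downward; lengths in m; the calibration is good to about 2 mm. A picture is of the moment at which its call begins: read the wrist's pose just before it. camera_info takes no time and is no camera call; for the wrist camera it gives the pose at the moment of the call.
- ctrl.close_job(): hands the job in, once; it reports no verdict.
Trained networks look in the newest picture that a camera, given by its name, has taken for a name from the list of things; names that differ only in an ending like _2 or _b are one class to them, and where a whole thing is asked for, a point or a joint stands for the part that bears it (a point fixed in the world has none). Each returns a list of dicts, best first, with "confidence" (0 to 1); they miss things now and then, are a little off and sometimes report something else, mostly with a low value. They report only what shows in the picture. A call takes as long as a camera call. They do not tell look-alikes from the thing itself.
- ctrl.look_for(camera, target): "rect" ([centre column, centre row, width, height] in pixels, round what is visible of it).
- ctrl.masks_of(camera, target): "region" (400x640 bool, what is visible of it) and "rect" ([centre column, centre row, width, height] in pixels, round what is visible of it).
The state is a dict: "time": time; "joint_positions": joint angles; "qd": joint speeds; "joint_torque": joint torques, N m; "position": TCP position; "tool_rot": TCP orientation; "ft_force": force on the tool from outside, world axes, zero at the start; "torque": the same for the moment, N m; "grip_width": opening from 0.0 (shut) to 1.0 (fully open).
Only numpy, scipy, OpenCV 4.12 (cv2) and the standard library are available. Lean on these libraries where they do the work, as an engineer would, in place of code of your own. Each camera call takes 0.05 s, during which the arm holds its last target. There are 200 camera calls.

## Working session

There is one attempt and no reset: what is moved stays moved. The work goes in short steps, Python scripts to look and compute and a tool call to move; the robot and the scene stay as the last step left them, time stands still between calls to the robot, and variables do not carry over. Pictures are saved under pics/ and viewed, about 8 in all and at most 12, crops included, and the job is handed in when it is done.

Besides the shell and the picture viewer there is one more tool, called as name([rows], argument=value, ...), one row to a line, values as JSON. move_arm: Moves the arm, as the interface text tells. Its arguments: {"type":"object","properties":{"dp":{"type":"array","items":{"type":"array","items":{"type":"number"}}},"turn":{"type":"array","items":{"type":"number"}},"jaw":{"type":"array","items":{"type":"number"}},"grip_force":{"type":"number"}},"required":["dp","turn","jaw"]}

```bash
mkdir -p pics
cat > h.py <<'E'
from bench import ctrl
import numpy as np, cv2
from scipy.spatial.transform import Rotation as R
def proj(cam,p):
    i=ctrl.camera_info(cam);K=np.array(i["intrinsics"]);E=np.array(i["extrinsics"])
    c=E[:3,:3]@np.asarray(p,float)+E[:3,3];c=np.array([c[0],-c[1],-c[2]]);u=K@c;return u[:2]/u[2]
def ray(cam,uv):
    i=ctrl.camera_info(cam);K=np.array(i["intrinsics"]);E=np.array(i["extrinsics"])
    d=np.linalg.solve(K,[uv[0],uv[1],1.]);d=np.array([d[0],-d[1],-d[2]])
    o=-E[:3,:3].T@E[:3,3];return o,E[:3,:3].T@d
def at(cam,uv,z):
    o,d=ray(cam,uv);return o+d*(z-o[2])/d[2]
def save(cam,name):
    im=np.array(ctrl.get_image(cam));cv2.imwrite(f"pics/{name}.png",im[:,:,::-1]);return im
E
python3 - <<'E'
from h import *
s=ctrl.get_state();print(s)
i={}
for c in("top","side"):
    i[c]=save(c,c+"0");print(c,ctrl.camera_info(c))
    for n in("tea_tin","inner_lid","knob","cover","collar","trivet","black_jar","short_tin","spice_jar","lemon","mug"):
        print(c,n,[(np.round(r["rect"]).tolist(),round(r["confidence"],2)) for r in ctrl.look_for(c,n)][:4])
E
```

```text
{'time': 0.0, 'joint_positions': array([ 1.28008711,  0.32183434, -0.07004873,  1.45169487,  0.02260073,
        1.3708054 , -0.0569006 ]), 'qd': array([ 2.08560915e-03, -2.29050990e-04, -1.03789960e-03,  7.02240805e-04,
        6.18119111e-05, -1.30259735e-03, -3.02715316e-04]), 'joint_torque': array([-2.56625881e-04, -4.91290569e+01, -4.04761825e-01, -3.12536860e+01,
       -6.42733625e-02,  4.35307575e-02,  1.66565633e-04]), 'position': array([ 0.19483211, -0.61951881,  0.2214439 ]), 'tool_rot': array([-3.10328818e+00, -4.76645854e-01,  6.39054324e-04]), 'ft_force': array([-0.48548794, -0.02049513,  0.56716845]), 'torque': array([ 0.00736481, -0.01897037,  0.02518529]), 'grip_width': 1.0057690452068768}
top {'intrinsics': array([[504.68102974,   0.        , 325.50902391],
       [  0.        , 504.68102974, 194.47801544],
       [  0.        ,   0.        ,   1.        ]]), 'extrinsics': array([[-0.00290304, -0.99977649, -0.02094148, -0.15263059],
       [ 0.99646763, -0.00464975,  0.08384898, -0.58404812],
       [-0.08392762, -0.02062409,  0.9962584 , -1.42914896],
       [ 0.  
[... 1251 characters left out ...]
 inner_lid [([289.0, 182.0, 26.0, 26.0], 0.72), ([318.0, 214.0, 30.0, 30.0], 0.69), ([332.0, 145.0, 29.0, 38.0], 0.5)]
side knob [([291.0, 182.0, 28.0, 21.0], 0.69), ([317.0, 212.0, 35.0, 27.0], 0.65), ([261.0, 203.0, 6.0, 9.0], 0.6)]
side cover [([260.0, 217.0, 37.0, 26.0], 0.85)]
side collar [([262.0, 214.0, 34.0, 19.0], 0.85), ([340.0, 169.0, 21.0, 17.0], 0.5)]
side trivet [([263.0, 223.0, 51.0, 19.0], 0.58)]
side black_jar [([332.0, 146.0, 27.0, 41.0], 0.94)]
side short_tin [([340.0, 167.0, 23.0, 21.0], 0.96)]
side spice_jar [([357.0, 181.0, 17.0, 29.0], 0.85)]
side lemon [([354.0, 205.0, 20.0, 19.0], 0.6), ([251.0, 165.0, 27.0, 34.0], 0.46)]
side mug [([271.0, 288.0, 45.0, 52.0], 0.58)]
```

Run:
```python
from h import *
t=cv2.imread("pics/top0.png");s=cv2.imread("pics/side0.png")
a=cv2.resize(t[90:290,180:500],(800,500),interpolation=3)
b=cv2.resize(s[110:330,200:420],(800,800),interpolation=3)[:600]
cv2.imwrite("pics/topc.png",a);cv2.imwrite("pics/sidec.png",b)
def show(n,uv,z): print(n,np.round(at("top",uv,z),3))
show("tin",(222,229),.08);show("knob",(331,238),.067);show("cover",(330,239),.03);show("triv",(330,239),.01)
show("lidA",(340,184),.02);show("lidB",(270,193),.02)
show("blackjar",(208,125),.12);show("short",(259,132),.058);show("spice",(302,125),.08);show("lemon",(336,140),.03);show("mug",(456,252),.08)
for n,uv,z in(("tin",(250,163),.045),("knob",(261,203),.067),("cover",(260,217),.03)):print("side",n,np.round(at("side",uv,z),3))
```

```text
tin [0.484 0.13  0.08 ]
knob [ 0.459 -0.171  0.067]
cover [ 0.456 -0.167  0.03 ]
triv [ 0.456 -0.167  0.01 ]
lidA [ 0.614 -0.197  0.02 ]
lidB [0.589 0.006 0.02 ]
blackjar [0.767 0.163 0.12 ]
short [0.76  0.033 0.058]
spice [ 0.774 -0.091  0.08 ]
lemon [ 0.741 -0.186  0.03 ]
mug [ 0.42  -0.511  0.08 ]
side tin [0.483 0.141 0.045]
side knob [ 0.46  -0.181  0.067]
side cover [ 0.453 -0.192  0.03 ]
```

View pics/topc.png

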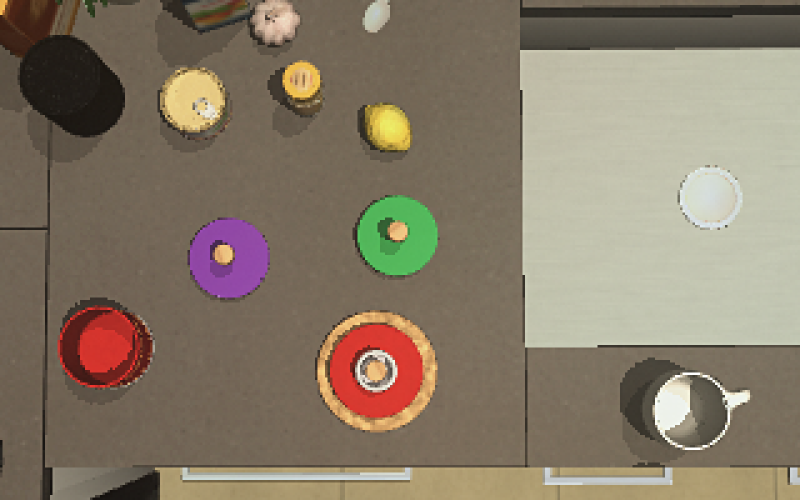

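View pics/sidec.png

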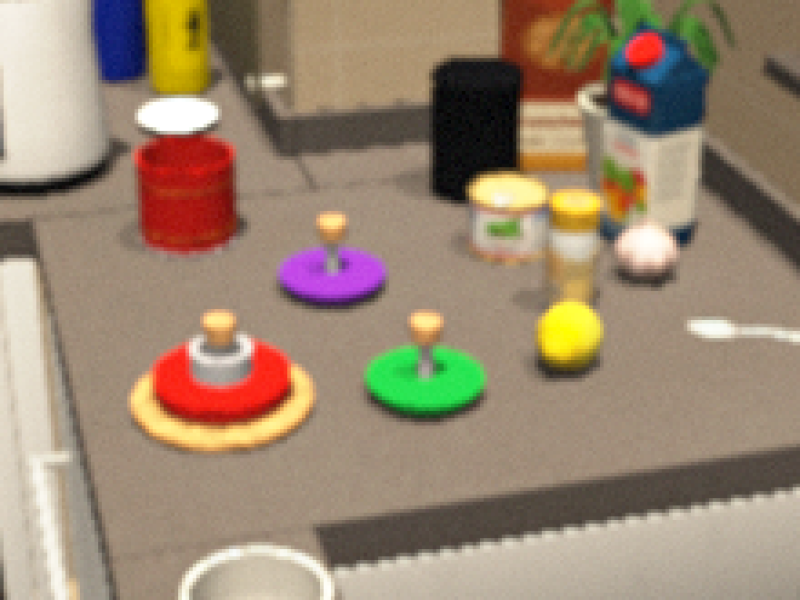

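The lids meant are the red nested pair on the cork trivet at top (330,238). The green (340,184) and purple (270,193) ones are look-alikes with no collar. The only red open tin is at top (222,229). Both crops confirm this, so I'm moving above the trivet.

move_arm([
  [1.2, -1.1, 0],
  [2.4, -2.2, 0],
  [3.6, -3.3, 0],
  [4.8, -4.4, 0],
  [6.0, -5.5, 0],
], turn=[0, 0, 0, 0, 0], jaw=[1, 1, 1, 1, 1])

```text
time: 1.7
position: [0.318, -0.4069, 0.2228]
tool_rot: [3.104, 0.477, 0.0]
ft_force: [0.8, -0.1, 0.8]
grip_width: 1.002
```

move_arm([
  [1.2, -1.1, 0],
  [2.4, -2.2, 0],
  [3.6, -3.3, 0],
  [4.8, -4.4, 0],
  [5.6, -5.1, 0],
], turn=[0, 0, 0, 0, 0], jaw=[1, 1, 1, 1, 1])

```text
time: 2.2
position: [0.4332, -0.2084, 0.2231]
tool_rot: [3.104, 0.483, 0.002]
ft_force: [0.5, -0.5, -0.2]
grip_width: 1.0
```

Run:
```python
from h import *
for _ in range(8):
    s=ctrl.get_state()
    if np.abs(s["qd"]).max()<.01: break
    ctrl.get_image("top")
print(s["time"],s["position"],s["tool_rot"])
save("wrist","w1")
for n in("knob","collar","cover","trivet"):
    for r in ctrl.look_for("wrist",n)[:3]:print(n,r["rect"],r["confidence"],[np.round(at("wrist",r["rect"][:2],z),4)[:2] for z in(.01,.03,.052,.067)])
i=ctrl.camera_info("wrist");E=np.array(i["extrinsics"]);print(-E[:3,:3].T@E[:3,3],i["intrinsics"])
print(proj("wrist",s["position"]))
```

```text
2.5 [ 0.43088707 -0.21364805  0.22254137] [ 3.10508804e+00  4.73687500e-01 -6.36516933e-04]
knob [353.9, 18.3, 88.6, 36.6] 0.95 [array([ 0.5907, -0.2035]), array([ 0.5864, -0.2026]), array([ 0.5817, -0.2018]), array([ 0.5785, -0.2012])]
knob [282.8, 132.1, 33.4, 31.4] 0.58 [array([ 0.4572, -0.1645]), array([ 0.46  , -0.1658]), array([ 0.4632, -0.1672]), array([ 0.4653, -0.1682])]
collar [285.8, 127.2, 100.7, 96.8] 0.61 [array([ 0.4635, -0.1661]), array([ 0.4661, -0.1673]), array([ 0.4688, -0.1686]), array([ 0.4707, -0.1695])]
collar [287.1, 124.6, 122.5, 125.1] 0.45 [array([ 0.4668, -0.1667]), array([ 0.4691, -0.1679]), array([ 0.4717, -0.1691]), array([ 0.4735, -0.17  ])]
cover [286.8, 129.1, 98.6, 98.7] 0.7 [array([ 0.4619, -0.1675]), array([ 0.4646, -0.1686]), array([ 0.4674, -0.1698]), array([ 0.4694, -0.1707])]
trivet [289.4, 126.7, 118.9, 123.3] 0.71 [array([ 0.4655, -0.1694]), array([ 0.4679, -0.1704]), array([ 0.4706, -0.1714]), array([ 0.4724, -0.1722])]
[ 0.51085462 -0.18770448  0.38414389] [[325.87698352   0.         317.26836892]
 [  0.         325.87698352 193.51032531]
 [  0.           0.           1.        ]]
[318.54368041 251.69310855]
```

View pics/w1.png

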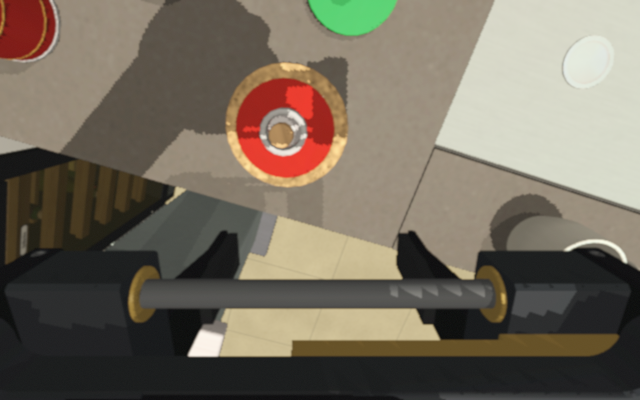

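Red pair with collar and knob sits at wrist (282,132) on the cork; tin at upper left (20,25), green look-alike at (353,15).

move_arm([
  [0.7, -0.5, 1.0],
  [1.4, -1.1, 2.0],
  [1.4, -1.1, 3.0],
  [1.4, -1.1, 3.0],
  [1.4, -1.1, 3.0],
], turn=[0, 0, 0, 0, 0], jaw=[1, 1, 1, 1, 1])

```text
time: 3.25
position: [0.4614, -0.1689, 0.1328]
tool_rot: [-3.105, -0.475, 0.001]
ft_force: [1.1, -0.6, 0.5]
grip_width: 0.999
```

```bash
cat > look.py <<'E'
import sys
from h import *
cam,name,zs=sys.argv[1],sys.argv[2],eval(sys.argv[3])
s=ctrl.get_state();print(s["time"],s["position"],s["ft_force"],s["grip_width"])
save(cam,name)
for n,z in zs.items():
    for r in ctrl.look_for(cam,n)[:3]:print(n,np.round(r["rect"]),round(r["confidence"],2),np.round(at(cam,r["rect"][:2],z),4)[:2])
if cam=="wrist":print("tcp px",proj(cam,s["position"]))
E
python3 look.py wrist w2 '{"knob":.076,"collar":.05,"cover":.03,"trivet":.01}'
```

```text
3.25 [ 0.46136787 -0.16891259  0.13278885] [ 1.05343509 -0.561813    0.45558102] 0.9990028163268639
knob [153.  15.  97.  29.] 0.79 [ 0.5553 -0.0368]
knob [314. 204.  39.  46.] 0.71 [ 0.4691 -0.1652]
knob [320. 182. 153. 147.] 0.71 [ 0.4857 -0.1641]
collar [316. 187. 129. 120.] 0.81 [ 0.4743 -0.1651]
cover [319. 190. 124. 120.] 0.93 [ 0.4665 -0.1697]
trivet [319. 183. 154. 146.] 0.84 [ 0.4672 -0.1694]
tcp px [316.80759929 251.60027859]
```

View pics/w2.png

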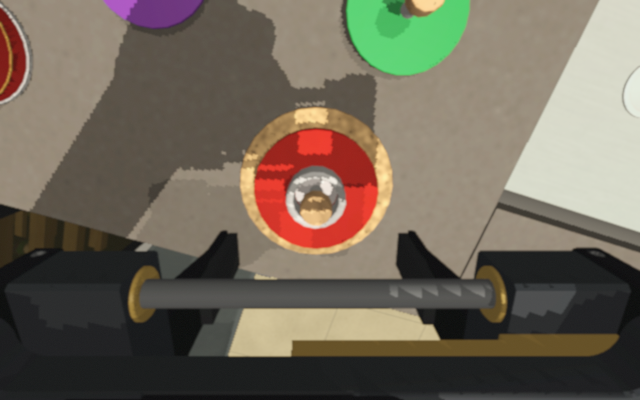

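```bash
cat > fit.py <<'E'
from h import *
from scipy.optimize import least_squares
t=np.linspace(0,2*np.pi,60)
def circ(x,y,z,r): return np.c_[x+r*np.cos(t),y+r*np.sin(t),np.full(60,z)]
def stats(mask_or_pts):
    h=cv2.convexHull(np.float32(mask_or_pts).reshape(-1,1,2));m=cv2.moments(h)
    return np.array([m["m10"]/m["m00"],m["m01"]/m["m00"]]),m["m00"]
def redmask(im,near,area0=50):
    hsv=cv2.cvtColor(im,cv2.COLOR_RGB2HSV);m=((hsv[...,0]<6)|(hsv[...,0]>172))&(hsv[...,1]>150)&(hsv[...,2]>50)
    m=cv2.morphologyEx(m.astype(np.uint8),cv2.MORPH_CLOSE,np.ones((3,3)))
    n,l,s,c=cv2.connectedComponentsWithStats(m)
    k=[i for i in range(1,n) if s[i,4]>area0];b=min(k,key=lambda i:np.hypot(*(c[i]-near)))
    ys,xs=np.where(l==b);return np.c_[xs,ys]
def fit(cam,im,rings,g):
    pts=redmask(im,proj(cam,[g[0],g[1],rings[0][0]]));c,a=stats(pts)
    f=lambda p:stats([proj(cam,q) for z,r in rings for q in circ(p[0],p[1],z,r)])[0]-c
    s=least_squares(f,g,diff_step=1e-3);a2=stats([proj(cam,q) for z,r in rings for q in circ(*s.x,z,r)])[1]
    print(cam,np.round(s.x,4),"px",c.round(1),"area",a,a2.round());return s.x
COVER=lambda z0:[(z0,.0535),(z0+.014,.0535)]
TIN=[(0,.045),(.085,.045)]
E
python3 - <<'E'
from fit import *
L=lambda n:cv2.imread(f"pics/{n}.png")[:,:,::-1].copy()
for c,n in(("top","top0"),("side","side0"),("wrist","w2")):
    im=L(n);fit(c,im,COVER(.016),[.46,-.169])
    if c!="wrist":fit(c,im,TIN,[.484,.135])
# knob in wrist: project candidates
for p in([.461,-.169],[.466,-.169]):print(p,[np.round(proj("wrist",[*p,z]),0) for z in(.058,.076)],[np.round(proj("top",[*p,z]),1) for z in(.058,.076)])
E
```

```text
Traceback (most recent call last):
  File "fit.py", line 18, in fit
    print(cam,np.round(s.x,4),"px",c.round(1),"area",a,a2.round());return s.x
                                                       ^^^^^^^^
AttributeError: 'float' object has no attribute 'round'
```

```bash
sed -i 's/a2.round()/round(a2)/' fit.py
python3 - <<'E'
from fit import *
L=lambda n:cv2.imread(f"pics/{n}.png")[:,:,::-1].copy()
for c,n in(("top","top0"),("side","side0"),("wrist","w2")):
    im=L(n);fit(c,im,COVER(.016),[.46,-.169])
    if c!="wrist":fit(c,im,TIN,[.484,.135])
for p in([.461,-.169],[.466,-.169]):print(p,[np.round(proj("wrist",[*p,z]),0) for z in(.058,.076)],[np.round(proj("top",[*p,z]),1) for z in(.058,.076)])
w=L("w2")[140:260,240:400];cv2.imwrite("pics/w2c.png",cv2.resize(w[:,:,::-1],(800,600),interpolation=3))
E
```

```text
Traceback (most recent call last):
  File "fit.py", line 17, in fit
    s=least_squares(f,g,diff_step=1e-3);a2=stats([proj(cam,q) for z,r in rings for q in circ(*s.x,z,r)])[1]
  File "fit.py", line 16, in <lambda>
    f=lambda p:stats([proj(cam,q) for z,r in rings for q in circ(p[0],p[1],z,r)])[0]-c
                      ~~~~^^^^^^^
  File "h.py", line 5, in proj
    i=ctrl.camera_info(cam);K=np.array(i["intrinsics"]);E=np.array(i["extrinsics"])
ValueError: time passes only in moves, steps and waits
```

```bash
sed -i 's/ctrl.camera_info(cam)/info(cam)/; 3a _c={}\ndef info(cam):\n    if cam not in _c:_c[cam]=ctrl.camera_info(cam)\n    return _c[cam]' h.py
python3 - <<'E'
from fit import *
L=lambda n:cv2.imread(f"pics/{n}.png")[:,:,::-1].copy()
for c,n in(("top","top0"),("side","side0"),("wrist","w2")):
    im=L(n);fit(c,im,COVER(.016),[.46,-.169])
    if c!="wrist":fit(c,im,TIN,[.484,.135])
for p in([.461,-.169],[.466,-.169]):print(p,[np.round(proj("wrist",[*p,z]),0) for z in(.058,.076)],[np.round(proj("top",[*p,z]),1) for z in(.058,.076)])
w=L("w2")[140:260,240:400];cv2.imwrite("pics/w2c.png",cv2.resize(w[:,:,::-1],(800,600),interpolation=3))
E
```

```text
top [ 0.4591 -0.1674] px [330.  237.9] area 1061.0 1115
top [0.4863 0.139 ] px [221.1 228.5] area 939.5 1009
side [ 0.4602 -0.164 ] px [260.5 214.3] area 654.5 750
side [0.4876 0.1509] px [250.7 162.5] area 755.0 839
wrist [ 0.4643 -0.1672] px [315.6 187.8] area 11331.0 11980
[0.461, -0.169] [array([317., 207.]), array([317., 215.])] [array([330.5, 237.2]), array([330.4, 237.2])]
[0.466, -0.169] [array([319., 201.]), array([319., 209.])] [array([330.4, 235.4]), array([330.4, 235.4])]
```

View pics/w2c.png

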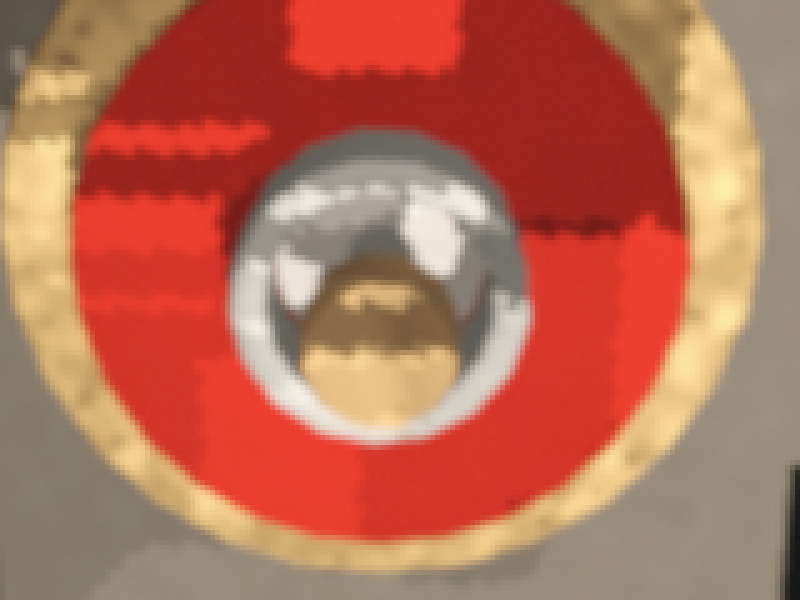

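The knob top face is at wrist (316,208), consistent with the cover fit. I'm taking about (0.463, -0.1665) and descending around the knob, keeping the fingertips above the collar.

move_arm([
  [0.1, -0.06, 0.8],
  [0.1, -0.06, 1.6],
  [0.1, -0.06, 2.2],
  [0.1, -0.06, 2.5],
  [0.1, -0.06, 2.5],
], turn=[0, 0, 0, 0, 0], jaw=[1, 1, 1, 1, 1])

```text
time: 4.0
position: [0.4635, -0.1656, 0.0571]
tool_rot: [-3.105, -0.476, 0.002]
ft_force: [0.7, -0.7, 0.4]
grip_width: 1.001
```

move_arm([
  [0, 0, 0],
  [0, 0, 0],
  [0, 0, 0],
  [0, 0, 0],
  [0, 0, 0],
], turn=[0, 0, 0, 0, 0], jaw=[0.0, -0.5, -1, -1, -1], grip_force=20)

```text
time: 4.5
position: [0.4642, -0.1657, 0.0579]
tool_rot: [3.105, 0.477, 0.001]
ft_force: [-0.8, 0.4, -0.3]
grip_width: 0.631
```

move_arm([
  [0, 0, 0],
  [0, 0, 0],
  [0, 0, 0],
  [0, 0, 0],
  [0, 0, 0],
], turn=[0, 0, 0, 0, 0], jaw=[-1, -1, -1, -1, -1], grip_force=25)

```text
time: 5.0
position: [0.4642, -0.1658, 0.0575]
tool_rot: [3.105, 0.477, 0.0]
ft_force: [0.7, -0.6, -0.4]
grip_width: 0.269
```

Opening 23.4 mm matches the 24 mm knob. Lifting slowly.

move_arm([
  [0, 0, 0],
  [0, 0, -0.15],
  [0, 0, -0.4],
  [0, 0, -0.7],
  [0, 0, -1.0],
], turn=[0, 0, 0, 0, 0], jaw=[-1, -1, -1, -1, -1])

```text
time: 5.5
position: [0.4641, -0.1655, 0.0884]
tool_rot: [3.105, 0.477, 0.0]
ft_force: [0.3, 0.2, -2.6]
grip_width: 0.267
```

move_arm([
  [0, 0, -0.6],
  [0, 0, -1.4],
  [0, 0, -2.2],
  [0, 0, -2.8],
  [0, 0, -3.0],
], turn=[0, 0, 0, 0, 0], jaw=[-1, -1, -1, -1, -1])

```text
time: 6.0
position: [0.4654, -0.1659, 0.1803]
tool_rot: [3.102, 0.477, 0.006]
ft_force: [-0.2, -0.6, -1.3]
grip_width: 0.267
```

Run:
```python
from fit import *
s=ctrl.get_state();print(s["time"],s["position"],s["ft_force"],s["grip_width"])
z=s["position"][2]-.0475+.006
for c in("top","side","wrist"):
    im=save(c,c+"3");
    try:fit(c,im,COVER(z),s["position"][:2])
    except Exception as e:print(c,e)
a=cv2.resize(cv2.imread("pics/side3.png")[120:270,170:370],(800,600),interpolation=3);cv2.imwrite("pics/side3c.png",a)
```

```text
6.0 [ 0.46540734 -0.16591976  0.18034825] [-0.19690771 -0.5522954  -1.27234248] 0.2666927508950933
top [0.4847 0.1171] px [221.1 228.5] area 939.5 1345
side [ 0.4593 -0.1188] px [255.2 167.9] area 1116.5 675
wrist [ 0.4729 -0.1623] px [317.  210.9] area 15769.5 22666
```

View pics/side3c.png

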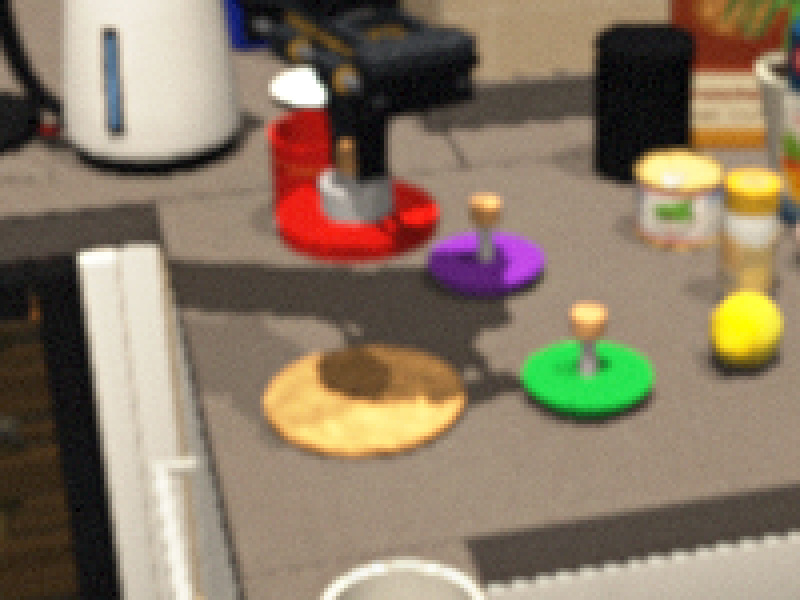

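Both lids hang together and level from the knob, at side (260,173), and the trivet is empty. I'm moving part way towards the tin for a wrist look.

move_arm([
  [0.3, -0.8, 0],
  [0.8, -2.0, 0],
  [1.3, -3.4, 0],
  [1.8, -4.6, 0],
  [2.0, -5.2, 0],
], turn=[0, 0, 0, 0, 0], jaw=[-1, -1, -1, -1, -1])

```text
time: 6.65
position: [0.4736, 0.0057, 0.1764]
tool_rot: [-3.102, -0.484, 0.002]
ft_force: [0.2, -0.3, -3.0]
grip_width: 0.269
```

Run:
```python
from fit import *
print("kettle",[at("side",p,0).round(3) for p in((211,160),(190,152),(229,155))],"white",[at("side",(244,141),z).round(3) for z in(0,.085,.02)])
for _ in range(2):ctrl.get_image("top")
s=ctrl.get_state();print(s["time"],s["position"],s["tool_rot"],s["ft_force"],s["grip_width"])
im=save("wrist","w4")
for n in("tea_tin","collar","cover","inner_lid","trivet"):
    print(n,[(np.round(r["rect"]),round(r["confidence"],2),at("wrist",r["rect"][:2],{"tea_tin":.085,"trivet":.01}.get(n,.15)).round(4)[:2]) for r in ctrl.look_for("wrist",n)[:3]])
fit("wrist",im,TIN,[.487,.14])
```

```text
kettle [array([0.365, 0.306, 0.   ]), array([0.296, 0.403, 0.   ]), array([0.435, 0.336, 0.   ])] white [array([0.512, 0.465, 0.   ]), array([0.482, 0.246, 0.085]), array([0.505, 0.414, 0.02 ])]
6.75 [0.47354288 0.00525231 0.1764605 ] [-3.10190822e+00 -4.86705374e-01  2.62159165e-03] [-0.06773884 -0.60435433 -1.99801495] 0.2688182758501549
tea_tin [(array([172., 125., 145., 118.]), 0.59, array([0.4968, 0.1243]))]
collar [(array([317., 203., 168., 117.]), 0.76, array([0.4914, 0.0067])), (array([319., 249.,  46.,  56.]), 0.41, array([ 0.4624, -0.0037]))]
cover [(array([319., 203., 164., 112.]), 0.87, array([0.4921, 0.0056]))]
inner_lid [(array([317., 251.,  47.,  57.]), 0.9, array([ 0.4603, -0.0029])), (array([361.,  56., 100., 110.]), 0.58, array([0.5777, 0.0095]))]
trivet [(array([467., 224., 127., 108.]), 0.8, array([ 0.4716, -0.1704]))]
wrist [0.4872 0.1389] px [161.9 125.7] area 11130.0 13359
```

View pics/w4.png

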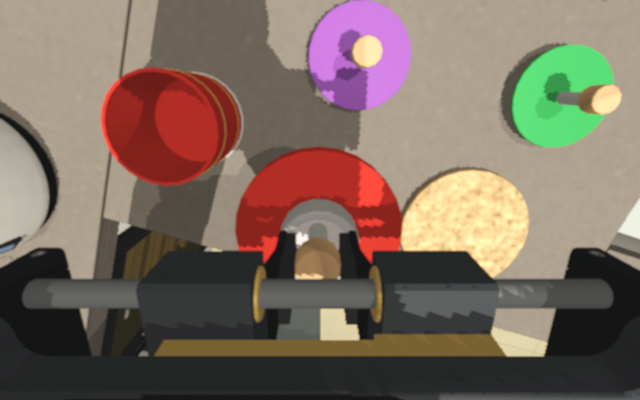

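Run:
```python
from fit import *
def ext(cam,ob,g,rings=TIN):
    def f(p):
        q=np.array([proj(cam,v) for z,r in rings for v in circ(p[0],p[1],z,r)]);return np.array([q[:,0].min(),q[:,1].min(),q[:,0].max(),q[:,1].max()])
    k=[i for i in range(4) if ob[i] is not None]
    s=least_squares(lambda p:(f(p)-np.array([o or 0 for o in ob]))[k],g,diff_step=1e-3);print(cam,s.x.round(4),f(s.x).round(1),ob)
ext("wrist",[102,68,243,186],[.487,.139]); ext("wrist",[102,68,None,186],[.487,.139])
ext("top",[203.6,212.0,241.4,245.4],[.487,.139])
# pixel-accurate masks from network
for c,n in(("top","t5"),("side","s5"),("wrist","w5")):
    save(c,n)
    for r in ctrl.masks_of(c,"tea_tin")[:1]:
        m=r["region"];y,x=np.where(m);print(c,x.min(),y.min(),x.max(),y.max(),r["confidence"])
        if c!="side":ext(c,[x.min(),y.min(),x.max()+1,y.max()+1],[.487,.139])
print("kettle edge",[at("wrist",p,0).round(3)[:2] for p in((57,195),(50,160),(20,125))])
P=ctrl.get_state()["position"];print(P)
for dx in(-.003,0,.003,.006):
    q=P+np.array([.954*dx,.3*dx,0]);print("knob top if dx",dx,proj("wrist",q+[0,0,.0185]).round(1),"cover front",proj("wrist",q+np.array([.954,.3,0])*.0535+[0,0,-.0275]).round(1))
```

```text
wrist [0.4913 0.1309] [101.6  67.7 243.6 186.5] [102, 68, 243, 186]
wrist [0.4914 0.1306] [102.   67.6 243.9 186.5] [102, 68, None, 186]
top [0.4852 0.1354] [203.3 212.3 241.7 245.1] [203.6, 212.0, 241.4, 245.4]
top 203 224 205 233 0.38
top [0.4849 0.1852] [185.3 212.5 224.7 245.3] [np.int64(203), np.int64(224), np.int64(206), np.int64(234)]
side 238 160 264 181 0.62
wrist 95 68 238 185 0.94
wrist [0.4898 0.1356] [ 95.1  67.6 238.8 186.5] [np.int64(95), np.int64(68), np.int64(239), np.int64(186)]
kettle edge [array([0.367, 0.263]), array([0.404, 0.273]), array([0.433, 0.305])]
[0.47449996 0.00092235 0.1775593 ]
knob top if dx -0.003 [315.9 273.2] cover front [315.8 150.2]
knob top if dx 0 [315.9 267.9] cover front [315.8 145.1]
knob top if dx 0.003 [315.9 262.5] cover front [315.7 139.9]
knob top if dx 0.006 [315.8 257. ] cover front [315.7 134.7]
```

Wrist and top agree on the tin relative to the lid's start (0.026, 0.303), although their absolute x values differ by about 5 mm. I'm using the relative figure.

move_arm([
  [0.3, -0.7, 0],
  [0.8, -1.8, 0],
  [1.3, -3.0, 0],
  [1.7, -3.8, 0],
  [1.86, -4.15, 0],
], turn=[0, 0, 0, 0, 0], jaw=[-1, -1, -1, -1, -1])

```text
time: 7.85
position: [0.4902, 0.1401, 0.1779]
tool_rot: [-3.103, -0.483, -0.001]
ft_force: [0.2, 0.2, -3.1]
grip_width: 0.27
```

move_arm([
  [0, 0, 0],
  [0, 0, 0.2],
  [0, 0, 0.5],
  [0, 0, 0.8],
  [0, 0, 0.8],
], turn=[0, 0, 0, 0, 0], jaw=[-1, -1, -1, -1, -1])

```text
time: 8.35
position: [0.4891, 0.1352, 0.1515]
tool_rot: [3.105, 0.474, -0.006]
ft_force: [-0.4, -0.3, -3.2]
grip_width: 0.265
```

Run:
```python
from fit import *
ctrl.get_image("top");ctrl.get_image("top")
s=ctrl.get_state();print(s["time"],s["position"],s["tool_rot"],s["ft_force"],s["grip_width"])
o=[cv2.resize(save(c,c+"6")[a:a+100,b:b+133,::-1],(400,300),interpolation=3) for c,a,b in(("side",110,185),("top",180,155))]
w=cv2.resize(save("wrist","w6")[:,:,::-1],(480,300))
cv2.imwrite("pics/c6.png",np.vstack([np.hstack(o),np.hstack([w,np.zeros((300,320,3),np.uint8)])]))
```

```text
8.45 [0.49005821 0.13611974 0.15302578] [ 3.10525406e+00  4.75660697e-01 -1.60190182e-03] [-0.43236339  0.17107394 -2.1574077 ] 0.26853745360899134
```

View pics/c6.png

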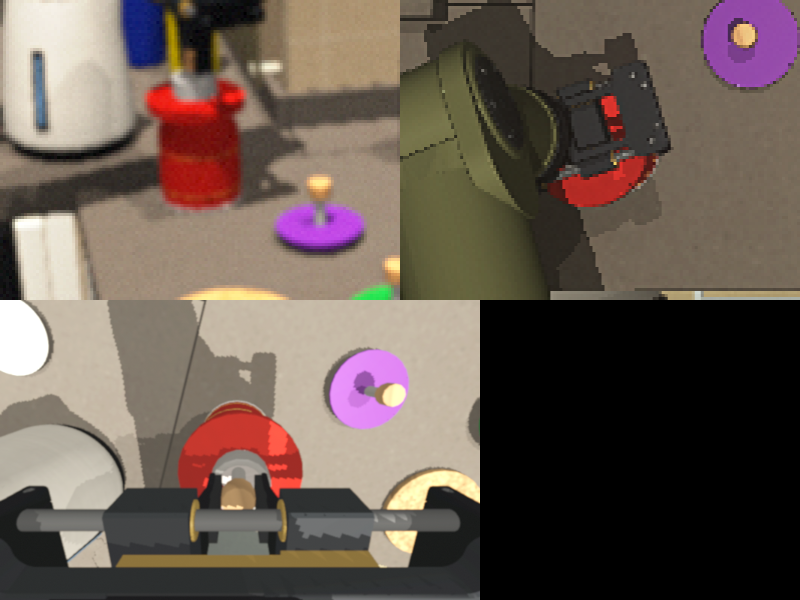

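Run:
```python
from fit import *
for p in((.49,.1363),(.487,.1355),(.485,.1355)):
  print(p,"cover col",np.mean([proj("side",v)[0] for v in circ(*p,.12,.0535)]).round(1),"tin col",np.mean([proj("side",v)[0] for v in circ(*p,.03,.045)]).round(1))
im=cv2.imread("pics/side6.png")[:,:,::-1].copy()
hsv=cv2.cvtColor(im,cv2.COLOR_RGB2HSV);m=((hsv[...,0]<8)|(hsv[...,0]>172))&(hsv[...,1]>130)&(hsv[...,2]>50)
for r in range(134,182,3):
    x=np.where(m[r,220:280])[0]+220
    if len(x):print(r,x.min(),x.max(),(x.min()+x.max())/2)
```

```text
(0.49, 0.1363) cover col 251.3 tin col 252.6
(0.487, 0.1355) cover col 250.4 tin col 251.8
(0.485, 0.1355) cover col 249.8 tin col 251.2
137 257 261 259.0
140 234 266 250.0
143 233 265 249.0
146 234 264 249.0
149 237 262 249.5
152 238 263 250.5
155 238 264 251.0
158 238 264 251.0
161 238 264 251.0
164 237 264 250.5
167 238 264 251.0
170 238 264 251.0
173 239 264 251.5
176 240 262 251.0
179 249 252 250.5
```

Columns match to within about 1 mm: cover 249.5, tin 251, expected offset 1.4 px. Lowering slowly while watching the force.

move_arm([
  [0, 0, 0.2],
  [0, 0, 0.4],
  [0, 0, 0.6],
  [0, 0, 0.7],
  [0, 0, 0.8],
], turn=[0, 0, 0, 0, 0], jaw=[-1, -1, -1, -1, -1])

```text
time: 9.1
position: [0.4901, 0.1367, 0.129]
tool_rot: [-3.105, -0.477, 0.001]
ft_force: [-0.8, -1.0, -1.8]
grip_width: 0.268
```

move_arm([
  [0, 0, 0.05],
  [0, 0, 0.1],
  [0, 0, 0.15],
  [0, 0, 0.2],
  [0, 0, 0.2],
], turn=[0, 0, 0, 0, 0], jaw=[-1, -1, -1, -1, -1])

```text
time: 9.6
position: [0.4904, 0.1374, 0.1235]
tool_rot: [-3.104, -0.477, -0.001]
ft_force: [0.1, 2.6, -1.8]
grip_width: 0.267
```

move_arm([
  [0, -0.03, 0.03],
  [0, -0.03, 0.06],
  [0, -0.03, 0.09],
  [0, -0.03, 0.1],
  [0, -0.03, 0.1],
], turn=[0, 0, 0, 0, 0], jaw=[-1, -1, -1, -1, -1])

```text
time: 10.1
position: [0.4904, 0.1377, 0.1207]
tool_rot: [-3.105, -0.477, -0.001]
ft_force: [1.5, 2.2, -0.6]
grip_width: 0.27
```

move_arm([
  [0, -0.02, 0.02],
  [0, -0.02, 0.04],
  [0, -0.02, 0.05],
  [0, -0.02, 0.05],
  [0, -0.02, 0.05],
], turn=[0, 0, 0, 0, 0], jaw=[-1, -1, -1, -1, -1])

```text
time: 10.6
position: [0.4906, 0.1378, 0.1205]
tool_rot: [3.104, 0.476, 0.002]
ft_force: [-1.0, -0.7, 8.7]
grip_width: 0.264
```

Run:
```python
from h import *
for _ in range(4):
    s=ctrl.get_state();print(s["time"],s["position"].round(4),s["ft_force"].round(2));ctrl.get_image("side")
```

```text
10.6 [0.4906 0.1378 0.1205] [-1.02 -0.73  8.68]
10.65 [0.4906 0.1378 0.1205] [-1.27 -0.37  9.52]
10.7 [0.4906 0.1378 0.1205] [-0.82  0.18  8.18]
10.75 [0.4906 0.1378 0.1205] [-1.65 -0.81  8.99]
```

Contact came at TCP z = 0.1205, exactly the predicted seated height. I'm easing off slightly and opening.

move_arm([
  [0, 0, -0.02],
  [0, 0, -0.02],
  [0, 0, -0.02],
  [0, 0, -0.02],
  [0, 0, -0.02],
], turn=[0, 0, 0, 0, 0], jaw=[-1, -0.3, -0.1, 0.2, 0.5])

```text
time: 11.3
position: [0.4895, 0.1379, 0.1192]
tool_rot: [3.105, 0.477, -0.002]
ft_force: [1.3, 0.0, 0.1]
grip_width: 0.534
```

move_arm([
  [0, 0, -0.02],
  [0, 0, -0.02],
  [0, 0, -0.02],
  [0, 0, -0.02],
  [0, 0, -0.02],
], turn=[0, 0, 0, 0, 0], jaw=[1, 1, 1, 1, 1])

```text
time: 11.8
position: [0.4899, 0.1382, 0.1202]
tool_rot: [3.105, 0.477, 0.0]
ft_force: [0.3, -0.3, -0.5]
grip_width: 0.963
```

Run:
```python
from fit import *
s=ctrl.get_state();print(s["time"],s["position"].round(4),s["ft_force"].round(2),s["grip_width"])
a=cv2.resize(save("side","s7")[110:210,185:318,::-1],(400,300),interpolation=3)
w=cv2.resize(save("wrist","w7")[:,:,::-1],(480,300))
cv2.imwrite("pics/c7.png",np.vstack([np.hstack([a,np.zeros((300,80,3),np.uint8)]),w]))
im=cv2.imread("pics/s7.png")[:,:,::-1].copy()
hsv=cv2.cvtColor(im,cv2.COLOR_RGB2HSV);m=((hsv[...,0]<8)|(hsv[...,0]>172))&(hsv[...,1]>130)&(hsv[...,2]>50)
print([(r,x.min(),x.max()) for r in range(140,182,3) for x in [np.where(m[r,220:280])[0]+220] if len(x)])
print([(n,np.round(r["rect"]),r["confidence"],[at("wrist",r["rect"][:2],z).round(4)[:2] for z in (.139,.1)]) for n in("knob","collar","cover") for r in ctrl.look_for("wrist",n)[:2]])
```

```text
11.8 [0.4899 0.1382 0.1202] [ 0.31 -0.31 -0.49] 0.9630654739563057
[(146, np.int64(240), np.int64(263)), (149, np.int64(235), np.int64(266)), (152, np.int64(234), np.int64(266)), (155, np.int64(235), np.int64(265)), (158, np.int64(237), np.int64(264)), (161, np.int64(238), np.int64(264)), (164, np.int64(237), np.int64(264)), (167, np.int64(238), np.int64(264)), (170, np.int64(238), np.int64(264)), (173, np.int64(239), np.int64(264)), (176, np.int64(240), np.int64(262)), (179, np.int64(249), np.int64(251))]
[('knob', array([318., 252.,  54.,  54.]), 0.78, [array([0.4987, 0.1407]), array([0.4793, 0.1344])]), ('knob', array([517., 121., 124., 123.]), 0.61, [array([0.5839, 0.0782]), array([0.5878, 0.0549])]), ('collar', array([322., 213., 168., 129.]), 0.91, [array([0.5184, 0.1452]), array([0.5044, 0.1401])]), ('cover', array([320., 213., 165., 135.]), 0.72, [array([0.5182, 0.1461]), array([0.5042, 0.1412])])]
```

View pics/c7.png

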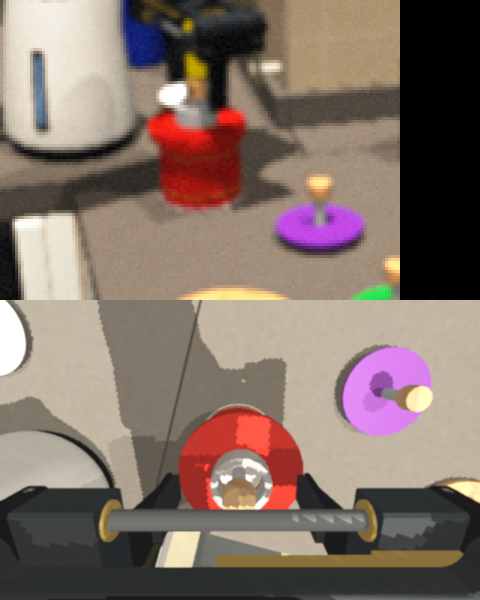

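Side view: cover sits level on the tin (col 250 vs 251) and the tin has not moved. The fingers are clear of the knob. Descending to the collar.

move_arm([
  [0, 0, 0],
  [0, 0, 0.2],
  [0, 0, 0.45],
  [0, 0, 0.7],
  [0, 0, 0.7],
], turn=[0, 0, 0, 0, 0], jaw=[1, 1, 1, 1, 1])

```text
time: 12.55
position: [0.4887, 0.1379, 0.0976]
tool_rot: [-3.105, -0.477, 0.004]
ft_force: [0.8, -0.9, -0.6]
grip_width: 0.999
```

move_arm([
  [0, 0, 0],
  [0, 0, 0],
  [0, 0, 0],
  [0, 0, 0],
  [0, 0, 0],
], turn=[0, 0, 0, 0, 0], jaw=[0.4, 0.2, 0.1, -0.2, -0.5], grip_force=15)

```text
time: 13.05
position: [0.49, 0.1381, 0.0994]
tool_rot: [3.105, 0.477, 0.001]
ft_force: [-0.0, 0.7, -1.1]
grip_width: 0.63
```

move_arm([
  [0, 0, 0],
  [0, 0, 0],
  [0, 0, 0],
  [0, 0, 0],
  [0, 0, 0],
], turn=[0, 0, 0, 0, 0], jaw=[-1, -1, -1, -1, -1], grip_force=20)

```text
time: 13.55
position: [0.49, 0.1379, 0.0993]
tool_rot: [3.105, 0.477, 0.0]
ft_force: [-0.2, -0.8, 1.9]
grip_width: 0.542
```

Opening 47 mm matches the 48 mm collar. Lifting straight up, slowly at first.

move_arm([
  [0, 0, -0.05],
  [0, 0, -0.1],
  [0, 0, -0.15],
  [0, 0, -0.2],
  [0, 0, -0.25],
], turn=[0, 0, 0, 0, 0], jaw=[-1, -1, -1, -1, -1])

```text
time: 14.05
position: [0.4898, 0.1382, 0.1068]
tool_rot: [-3.105, -0.477, 0.0]
ft_force: [-1.1, 0.1, -1.6]
grip_width: 0.543
```

move_arm([
  [0, 0, -0.1],
  [0, 0, -0.2],
  [0, 0, -0.35],
  [0, 0, -0.5],
  [0, 0, -0.5],
], turn=[0, 0, 0, 0, 0], jaw=[-1, -1, -1, -1, -1])

```text
time: 14.55
position: [0.4905, 0.1383, 0.1226]
tool_rot: [3.105, 0.477, 0.002]
ft_force: [-0.3, 0.0, -1.6]
grip_width: 0.538
```

Run:
```python
from h import *
s=ctrl.get_state();print(s["time"],s["position"].round(4),s["ft_force"].round(2),s["grip_width"])
a=cv2.resize(save("side","s8")[100:200,185:318,::-1],(800,600),interpolation=3);cv2.imwrite("pics/c8.png",a)
```

```text
14.55 [0.4905 0.1383 0.1226] [-0.27  0.05 -1.62] 0.5380248233600712
```

View pics/c8.png

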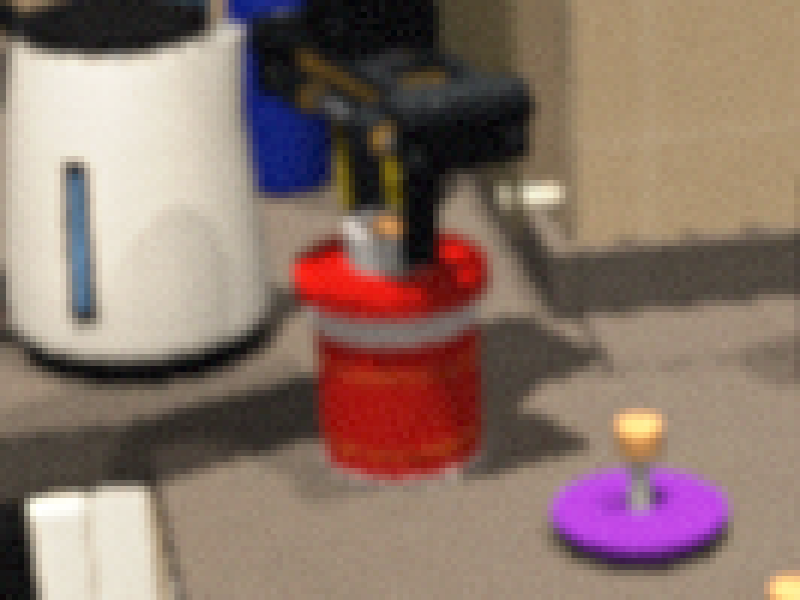

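The cover rises alone: the aluminium flange is seated on the rim at (397,325) and the load of about 1.6 N matches the cover's weight. Continuing up.

move_arm([
  [0, 0, -0.3],
  [0, 0, -0.7],
  [0, 0, -1.2],
  [0, 0, -1.7],
  [0, 0, -2.1],
], turn=[0, 0, 0, 0, 0], jaw=[-1, -1, -1, -1, -1])

```text
time: 15.1
position: [0.4905, 0.1384, 0.1868]
tool_rot: [3.105, 0.477, 0.003]
ft_force: [-0.4, 0.7, -1.1]
grip_width: 0.541
```

move_arm([
  [0, 0, -0.4],
  [0, 0, -0.8],
  [0, 0, -1.1],
  [0, 0, -1.2],
  [0, 0, -1.2],
], turn=[0, 0, 0, 0, 0], jaw=[-1, -1, -1, -1, -1])

```text
time: 15.6
position: [0.49, 0.1382, 0.221]
tool_rot: [3.105, 0.477, 0.001]
ft_force: [0.5, -0.4, -1.0]
grip_width: 0.541
```

move_arm([
  [0, 0, 0],
  [0, 0, 0],
  [0, 0, 0],
  [0, 0, 0],
  [0, 0, 0],
], turn=[0, 0, 0, 0, 0], jaw=[-1, -1, -1, -1, -1])

```text
time: 16.1
position: [0.4898, 0.1381, 0.2206]
tool_rot: [3.105, 0.477, -0.0]
ft_force: [-0.4, 0.3, -2.0]
grip_width: 0.539
```

Run:
```python
from h import *
s=ctrl.get_state();print(s["time"],s["position"].round(4),s["ft_force"].round(2),s["grip_width"],np.abs(s["qd"]).max())
a=cv2.resize(save("side","s9")[70:190,180:340,::-1],(800,600),interpolation=3);cv2.imwrite("pics/c9.png",a)
```

```text
16.1 [0.4898 0.1381 0.2206] [-0.37  0.26 -2.  ] 0.5394398564858321 0.002476406438405381
```

View pics/c9.png

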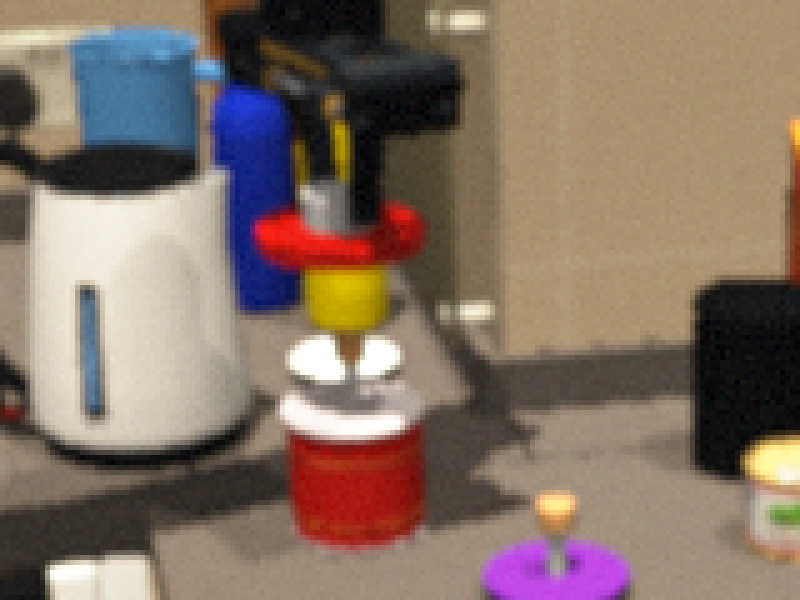

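The cover is held level and well above the knob. The inner lid is seated in the upright tin and the arm is still, so I'm handing in.

```bash
python3 -c "
from bench import ctrl
print(ctrl.close_job())"
```

```text
the job is handed in; nothing more can be done
None
```

I carried both lids together by the wooden knob to the red tin and seated them. I then let go, gripped the cover by its steel collar and lifted it straight up on its own. The job is handed in with the arm still holding the cover. No verdict was reported.

**Last checks:**
- **Seating:** firm contact came at the predicted seated height, with about 9 N of push. That estimate assumes how deep the fingers gripped the knob.
- **Cover:** the collar grip read 47 mm against the nominal 48 mm, and the load was about 1 to 2 N, which fits the cover alone. The fingertips are at 0.221 m, which puts the cover's lower edge about 0.20 m up, roughly 6 cm above the knob. It was steady, and level in the side picture.
- **Inner lid and tin:** the side picture shows the inner lid's flange flat on the rim and the tin upright. The tin's columns were unchanged after the lids were set down, and it looked in place at the end. I did not re-measure the tin or the bystanders in the last picture.

**What disagreed:** the wrist and top cameras differed by about 5 mm in x throughout. I placed the lids by each camera's offset between lid and tin, where the two agreed to within 1 mm. A lateral force of about 2.6 N showed during insertion; I shifted about 1 mm sideways and it was gone once the lid seated.

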